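Release the pressure cap of the torch cooler

TASK

The torch cooler needs topping up: take off its pressure cap. Turn the cap anticlockwise until you feel its first stop, press it down against its spring and, keeping it down, turn on past the stop to the end stop, where it comes free; never force it against a stop, or the neck twists in its seat. Lift the cap off, set it down (not dropped) upright in the steel tray, and leave the spanner and the other loose things where they are.

Things in the scene. Friction and masses are not known exactly. Their poses are not given: they have to be found in the camera images.
- tank: the torch cooler: blue steel box, 220 (x) x 180 (y) x 160 mm high, fixed on the bench. Origin: centre of its underside, z up. On its top a round steel filler neck, 76 mm across, 40 mm tall, its axis 30 mm from the centre on the -x side; a loose coupling stands there too
- tank_neck (a point): centre of the neck's upper rim, on its axis, 200 mm above the bench (tank's axes). The turn at which the neck's inner stops stand cannot be seen. First stop: rigid, 15 to 73 degrees anticlockwise (seen from above, + about z) from where the cap starts; it differs each time and must be felt. Until then the cap turns with a slight friction of 0.05 to 0.2 N m
- neck (a joint): turn of the whole neck, with its stops, in its seat on the tank (rad, + anticlockwise from above): 0 at the start, held by friction of 1.2 N m. It stays at 0 unless the cap is forced against a stop with more than that; it must never be twisted by more than 0.1 rad either way. A small steel lug at the neck's foot points to the tank's -x side at 0
- cap: pressure cap, about 180 g, on the neck. Origin: centre of the underside of its stem; z up along its axis. Stem 39 mm across, z 0 to 22 mm, with two lugs along +x and -x (to 30 mm from the axis, 14 mm wide, z 0 to 6); disc 80 mm across, z 22 to 30. Locked, its origin is 12 mm below the neck's rim (188 mm above the bench); a spring pushes it up against the lock with 7 N
- cap_grip (a point): centre of the cap's wing grip, 45 mm above the cap's origin, cap's axes: a bar along x, 66 mm long, 18 mm thick (y), z 30 to 60 mm above the cap's origin. Let go at any time, the cap stays turned as it was
- cap_disc (a point): centre of the disc's upper face, 30 mm above the cap's origin. Within 5 degrees of the first stop the cap can be pressed down (before that it gives only 2.5 mm): 7 to 10 mm (at 10 the disc meets the rim) against about 9 to 13 N. Held down, it turns on under the stop
- cap_foot (a point): the cap's origin again. From the first stop it turns 55 degrees to a rigid end stop; hold it down for all of that turn. At the end stop (within 3 degrees) it is free: let up, the spring lifts it to 8 mm above the locked height, and it pulls straight up
- tray: shallow open steel tray, 240 (x) x 180 (y) x 25 mm high, walls and floor about 4 mm, fixed. Origin: centre of its underside. A spanner lies in it along its x side, at y about +62 mm; the rest is free for the cap
- spanner: a flat spanner, 160 mm long along its x, lying in the tray; leave it
- coupling: brass coupling, 36 mm across and 50 mm tall, standing on the cooler's top about 105 mm behind the neck; origin at its underside; leave it
- spool: wire spool, 100 mm across, 50 mm tall, standing flat behind; leave it
- spray: metal can, 60 mm across, 170 mm tall, standing behind; leave it
- tape: tape measure, 65 x 35 x 62 mm, standing behind; leave it
- angle_grinder: angle grinder, 270 mm long, lying to the left; leave it
- chip_hammer: hammer, 200 mm long, lying to the right; leave it
- wire_brush: wire brush, 160 mm long, lying to the right; leave it
There are look-alikes about, which are no part of the job. Of the things that look like the cap, the smallest one is meant.

How it is judged:
By the outcome, as a careful person would: the job done as asked, in the order asked, and still so for the second after the job is handed in, with the robot touching nothing.
It also fails if it takes over 72 s, if anything falls off the work surface, if the arm or the gripper's body presses on something with over 40 N, if the wrist force passes 120 N, or if a joint passes its speed limit or range.

ROBOT

A 6-joint arm with a two-finger parallel gripper is mounted at the origin on the work surface. World frame = base frame: x ahead of the robot, y to its left, z up, the work surface at z = 0. Lengths are in m, angles in rad, forces in N, time in s.
With the tool pointing down it reaches from about 0.35 to 0.8 m from the base axis. Payload 7.3 kg.
Tool frame: the origin (TCP) lies between the finger pads; the fingertips stand 19 mm ahead of it and the grasp point (between the pads) is the TCP; z points along the fingers, y is the direction in which the jaws open and shut (so a half turn about z gives the same grasp; the last joint's range is limited). The gripper opens to 85 mm and grips with 20 to 120 N. Pads are 22 mm wide; open, the fingers measure 114 mm over their backs; the gripper's body (76 mm by 85 mm) begins 54 mm behind the grasp point. The pads swing forward as they close: fully open they stand 13 mm farther back than shut.
Start: joints at [0.997, 0.342, 1.524, -0, 1.275, -0.146], TCP at [0.218, 0.478, 0.25] pointing down, gripper open.
Joint ranges: [-2.53, 2.53], [-0.77, 2.02], [0.04, 2.7], [-1, 4.14], [0.28, 2.66], [-3.11, 3.11]. Speed limits (rad/s): [2.57, 2.57, 3.14, 3.14, 3.14, 3.14].

INTERFACE

Orientations are given as a unit quaternion [w, x, y, z].
In Python, from bench import sense, capture, camera_params, close_job gives the robot as it stands.
- The arm moves only by the tool arm_command, never from a script. Its argument "steps" is a list of rows, each an object of numbers: "tx", "ty", "tz": the shift along the world's x, y, z in m; "rx", "ry", "rz": the turn, a rotation vector about the world's x, y, z in units of 8 degrees (1.0 is 8 degrees); "gripper": the closure in counts, from 0 (fully open) to 255 (shut). In form: [{"tx": .., "ty": .., "tz": .., "rx": .., "ry": .., "rz": .., "gripper": ..}, ...]. A call has 1 to 20 rows; each row shifts and turns the commanded pose from where the row before left it; what a row does not reach is not made up. A row lasts 1/10 s, in which the tool goes at most 50 mm and 8.59 degrees, less where a joint would pass 70% of its speed; a pose out of reach is approached as far as the arm can. A call with a gripper value outside its range is refused whole. The fingers move at their own pace and stop on an object; "newtons" is the grip in N (left out, the last holds). Time passes only in rows, so rows that do not move let the fingers close. It gives the time, the measured TCP pose, the force and the opening at its end, in the units of the state.
- sense(): the state, without advancing time (a new reading comes with each control period).
- capture(name): name is "scene" or "top" or "wrist"; returns (picture, depth): 400x640x3 uint8, red, green, blue; 400x640 float32, m along the optical axis (not along the pixel's ray), 0 where there is no reading.
- camera_params(name): a dict with "fx", "fy", "cx", "cy" (pixels), "k1" (the pictures are not rectified: a ray, as slopes to the right and down, at radius r is drawn at 1 + k1 r^2 times it, then the intrinsics apply), "eye" and "rotation" of the camera in the world; the wrist camera has in their place "mount" (4x4, takes a point from camera to tool coordinates, whose origin is the TCP and whose axes are the flange's). Camera axes: x right, y down, z forward; pixel columns grow to the right and rows downward; lengths in m; the calibration is good to about 2 mm. A picture is of the moment at which its call begins: read the wrist's pose just before it. camera_params takes no time and is no camera call.
- close_job(): hands the job in, once; it reports no verdict.
The state is a dict: "time": time; "joints": joint angles; "dq": joint speeds; "tau": joint torques, N m; "tool_pos": TCP position; "tool_rot": TCP orientation; "contact_force": force on the tool from outside, world axes, zero at the start; "wrist_torque": the same for the moment, N m; "finger_gap": finger opening in m.
Only numpy, scipy, OpenCV 4.12 (cv2) and the standard library are available. Lean on these libraries where they do the work, as an engineer would, in place of code of your own. Each camera call takes 0.05 s, during which the arm holds its last target.

## Working session

There is one attempt and no reset: what is moved stays moved. The work goes in short steps, Python scripts to look and compute and a tool call to move; the robot and the scene stay as the last step left them, time stands still between calls to the robot, and variables do not carry over. Pictures are saved under pics/ and viewed, and the job is handed in when it is done.

Besides the shell and the picture viewer there is one more tool, called after "Emit:" by a JSON object that holds its "method" and its "body", one argument or row to a line. arm_command: Moves the arm, as the interface text tells. Its arguments: {"type":"object","properties":{"steps":{"type":"array","items":{"type":"object","properties":{"tx":{"type":"number"},"ty":{"type":"number"},"tz":{"type":"number"},"rx":{"type":"number"},"ry":{"type":"number"},"rz":{"type":"number"},"gripper":{"type":"number"}}}},"newtons":{"type":"number"}},"required":["steps"]}

```bash
mkdir -p pics; ls; cat > h.py <<'E'
import numpy as np, cv2
from bench import sense, capture, camera_params
from scipy.spatial.transform import Rotation as R
def pose(name,st=None):
    p=camera_params(name)
    if 'mount' in p:
        M=np.array(p['mount']); q=st['tool_rot']; T=np.eye(4); T[:3,:3]=R.from_quat([q[1],q[2],q[3],q[0]]).as_matrix(); T[:3,3]=st['tool_pos']
        A=T@M; return p,A[:3,3],A[:3,:3]
    return p,np.array(p['eye']),np.array(p['rotation'])
def rays(P,uv):
    p,e,r=P; uv=np.atleast_2d(np.array(uv,float))
    K=np.array([[p['fx'],0,p['cx']],[0,p['fy'],p['cy']],[0,0,1]])
    d=cv2.undistortPoints(uv[:,None],K,np.array([p['k1'],0,0,0,0.]))[:,0]
    return np.c_[d,np.ones(len(d))]
def at_z(P,uv,z):
    d=rays(P,uv)@P[2].T; return P[1]+d*((z-P[1][2])/d[:,2])[:,None]
def at_depth(P,uv,dep):
    return P[1]+(rays(P,uv)*np.asarray(dep)[:,None])@P[2].T
def cloud(P,dep):
    v,u=np.mgrid[0:400,0:640]; X=at_depth(P,np.c_[u.ravel(),v.ravel()],dep.ravel()).reshape(400,640,3)
    X[dep<=0]=np.nan; return X
E
python3 - <<'E'
from h import *
import pickle
for n in ['scene','top','wrist']:
    st=sense(); P=pose(n,st); im,d=capture(n)
    pickle.dump((P,im,d),open(f'{n}0.pkl','wb')); cv2.imwrite(f'pics/{n}0.png',im[:,:,::-1])
    print(n,P[0]['k1'],P[1]); 
    if n!='wrist':print(P[2])
print(sense())
E
```

```text
pics
scene -0.08191896753657703 [ 1.38952269 -0.53185247  1.09183141]
[-0.35402886  0.79953565  0.44261605 -0.19873938]
top -0.053670081042506965 [0.30288942 0.0015531  1.35894718]
[-0.07387553  0.71115007 -0.69515431  0.07462216]
wrist -0.012014582414407114 [0.15651268 0.504745   0.37325787]
{'time': 0.15, 'joints': array([ 9.96987025e-01,  3.42553736e-01,  1.52480410e+00,  2.53027587e-05,
        1.27539971e+00, -1.45990646e-01]), 'dq': array([ 0.00111483, -0.00092788, -0.0052221 ,  0.00123212, -0.00120834,
        0.00179617]), 'tau': array([ 1.81686046e-03, -4.33906245e+01, -2.46145982e+01, -2.75580605e-04,
        5.71369848e-03,  5.00736655e-05]), 'tool_pos': array([0.21763053, 0.47745946, 0.24978797]), 'tool_rot': array([-2.16452861e-04,  2.12285311e-01,  9.77207556e-01, -5.40869946e-04]), 'contact_force': array([0.07396353, 0.06160485, 0.44840258]), 'wrist_torque': array([ 0.02188699,  0.06337453, -0.00076391]), 'finger_gap': 0.08545291556356326}
```

Rotation is a quaternion; fix the helper.

```bash
sed -i "s/return p,np.array(p\['eye'\]),np.array(p\['rotation'\])/q=p['rotation']; return p,np.array(p['eye']),R.from_quat([q[1],q[2],q[3],q[0]]).as_matrix()/" h.py; python3 - <<'E'
from h import *
import pickle
for n in ['scene','top']:
    P,im,d=pickle.load(open(f'{n}0.pkl','rb')); P=pose(n); pickle.dump((P,im,d),open(f'{n}0.pkl','wb'));print(P[2].round(2))
    X=cloud(P,d); print(X[200,320],X[350,320])
E
```

```text
[[ 0.53  0.57 -0.63]
 [ 0.85 -0.36  0.39]
 [-0.   -0.74 -0.67]]
[0.38974888 0.09325628 0.0013007 ] [ 0.89677765 -0.22491586 -0.00206664]
[[ 0.02 -0.98  0.21]
 [-1.   -0.02  0.  ]
 [ 0.   -0.21 -0.98]]
[ 0.58536888 -0.02210254  0.00474839] [ 0.12679565 -0.03091099 -0.00162216]
```

View pics/scene0.png

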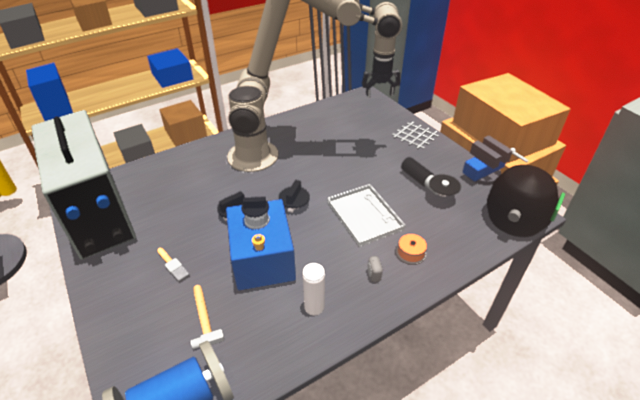

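View pics/top0.png

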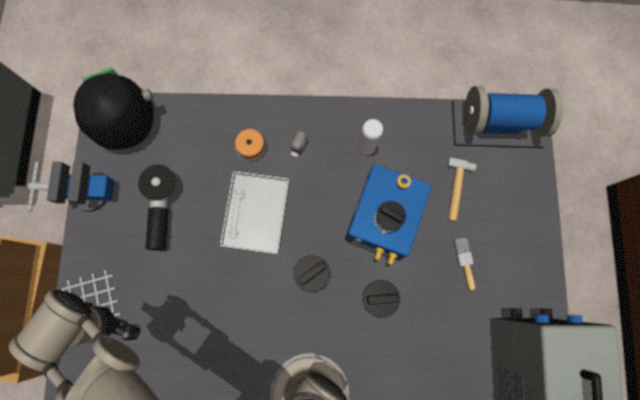

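View pics/wrist0.png

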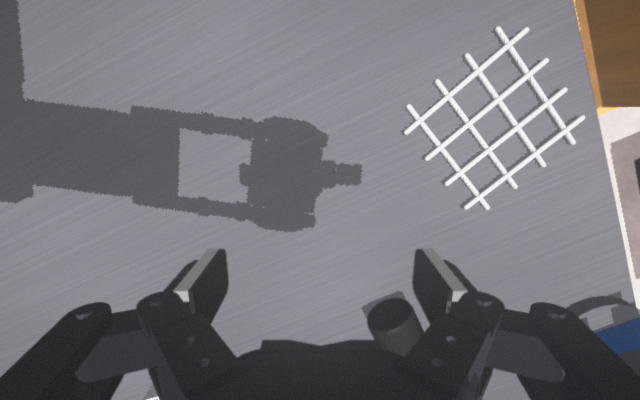

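The top view shows the cap on the blue tank at about (390,216). Two larger look-alike caps lie on the bench at (311,273) and (381,298). The tray is at about (255,212) with the spanner along its left side, and the coupling is at (404,181).

```bash
python3 - <<'E'
from h import *
import pickle
P,im,d=pickle.load(open('top0.pkl','rb')); X=cloud(P,d)
hsv=cv2.cvtColor(im,cv2.COLOR_RGB2HSV)
blue=((hsv[...,0]>100)&(hsv[...,0]<125)&(hsv[...,1]>150)).astype(np.uint8)
def big(m,roi):
    k=np.zeros_like(m);k[roi[1]:roi[3],roi[0]:roi[2]]=m[roi[1]:roi[3],roi[0]:roi[2]]
    c=max(cv2.findContours(k,0,2)[0],key=cv2.contourArea);return c
Z=X[...,2]
sub=np.zeros((400,640),bool);sub[150:280,330:450]=True
for lo,hi in [(.15,.17),(.19,.21),(.21,.225),(.235,.26)]:
    m=sub&(Z>lo)&(Z<hi); p=X[m]; print(lo,m.sum(),np.median(p,0).round(4), p.min(0).round(3),p.max(0).round(3))
    if lo!=.15:
        r=cv2.minAreaRect(p[:,:2].astype(np.float32)); print(r)
m=(sub&(Z>.15)&(Z<.17))
r=cv2.minAreaRect(X[m][:,:2].astype(np.float32));print('tank',r,cv2.boxPoints(r))
# tray
s=np.zeros((400,640),np.uint8);
tm=((hsv[...,1]<40)&(hsv[...,2]>130)).astype(np.uint8)
c=big(tm,(205,155,300,270));r=cv2.minAreaRect(c);print(r)
b=cv2.boxPoints(r);w=at_z(P,b,.025);print(w.round(3),w.mean(0))
big_=cv2.resize(im[150:280,200:460],None,fx=3,fy=3,interpolation=cv2.INTER_CUBIC);cv2.imwrite('pics/t0z.png',big_[:,:,::-1])
E
```

```text
0.15 3959 [ 0.5384 -0.2152  0.1595] [ 0.404 -0.336  0.15 ] [ 0.663 -0.102  0.17 ]
0.19 88 [ 0.6026 -0.2453  0.1945] [ 0.479 -0.266  0.19 ] [ 0.622 -0.172  0.21 ]
((0.5543791055679321, -0.21163669228553772), (0.034387942403554916, 0.16164009273052216), 54.543983459472656)
0.21 503 [ 0.4988 -0.2052  0.2176] [ 0.464 -0.255  0.21 ] [ 0.603 -0.166  0.225]
((0.5349291563034058, -0.2095971703529358), (0.08135997503995895, 0.14118251204490662), 85.42286682128906)
0.235 193 [ 0.5045 -0.2063  0.2467] [ 0.483 -0.239  0.235] [ 0.526 -0.176  0.253]
((0.5050297975540161, -0.20744197070598602), (0.0667528361082077, 0.0188661627471447), 61.670074462890625)
tank ((0.5335807204246521, -0.21790456771850586), (0.1805424690246582, 0.22163870930671692), 70.7641372680664) [[ 0.39920783 -0.2666257 ]
 [ 0.60847247 -0.33964628]
 [ 0.6679536  -0.16918343]
 [ 0.45868897 -0.09616286]]
((253.99374389648438, 211.74148559570312), (58.753665924072266, 77.6890640258789), 8.61564826965332)
[[0.43  0.286 0.025]
 [0.676 0.265 0.025]
 [0.651 0.078 0.025]
 [0.408 0.106 0.025]] [0.54115922 0.18385343 0.025     ]
```

View pics/t0z.png

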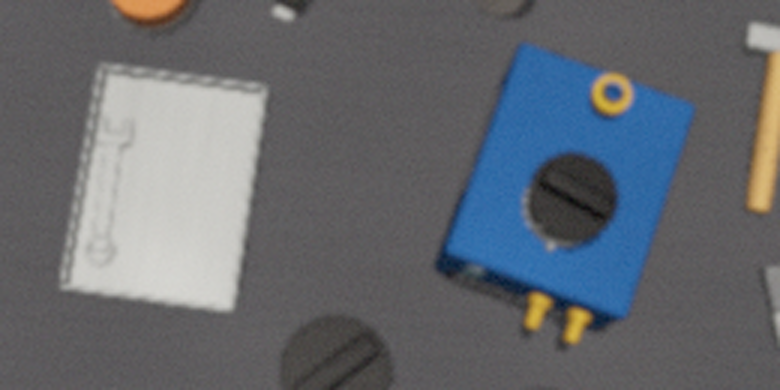

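Emit:
{"method": "arm_command", "body": {
  "steps": [
    {"tx": 0.016, "ty": -0.038, "tz": 0.006, "rz": -0.65, "gripper": 0},
    {"tx": 0.016, "ty": -0.038, "tz": 0.006, "rz": -0.65},
    {"tx": 0.016, "ty": -0.038, "tz": 0.006, "rz": -0.65},
    {"tx": 0.016, "ty": -0.038, "tz": 0.006, "rz": -0.65},
    {"tx": 0.016, "ty": -0.038, "tz": 0.006, "rz": -0.65},
    {"tx": 0.016, "ty": -0.038, "tz": 0.006, "rz": -0.65},
    {"tx": 0.016, "ty": -0.038, "tz": 0.006, "rz": -0.65},
    {"tx": 0.016, "ty": -0.038, "tz": 0.006, "rz": -0.65},
    {"tx": 0.016, "ty": -0.038, "tz": 0.006, "rz": -0.65},
    {"tx": 0.016, "ty": -0.038, "tz": 0.006, "rz": -0.65},
    {"tx": 0.016, "ty": -0.038, "tz": 0.006, "rz": -0.65},
    {"tx": 0.016, "ty": -0.038, "tz": 0.006, "rz": -0.65},
    {"tx": 0.016, "ty": -0.038, "tz": 0.006, "rz": -0.65},
    {"tx": 0.016, "ty": -0.038, "tz": 0.006, "rz": -0.65},
    {"tx": 0.016, "ty": -0.038, "tz": 0.006, "rz": -0.65},
    {"tx": 0.016, "ty": -0.038, "tz": 0.006, "rz": -0.65},
    {"tx": 0.016, "ty": -0.038, "tz": 0.006, "rz": -0.65},
    {"tx": 0.016, "ty": -0.038, "tz": 0.006, "rz": -0.65},
    {},
    {}
  ]
}}

```text
validation failed for argument at $.st...
```

Emit:
{"method": "arm_command", "body": {
  "steps": [
    {"tx": 0.016, "ty": -0.038, "tz": 0.006, "rx": 0, "ry": 0, "rz": -0.65, "gripper": 0},
    {"tx": 0.016, "ty": -0.038, "tz": 0.006, "rx": 0, "ry": 0, "rz": -0.65, "gripper": 0},
    {"tx": 0.016, "ty": -0.038, "tz": 0.006, "rx": 0, "ry": 0, "rz": -0.65, "gripper": 0},
    {"tx": 0.016, "ty": -0.038, "tz": 0.006, "rx": 0, "ry": 0, "rz": -0.65, "gripper": 0},
    {"tx": 0.016, "ty": -0.038, "tz": 0.006, "rx": 0, "ry": 0, "rz": -0.65, "gripper": 0},
    {"tx": 0.016, "ty": -0.038, "tz": 0.006, "rx": 0, "ry": 0, "rz": -0.65, "gripper": 0},
    {"tx": 0.016, "ty": -0.038, "tz": 0.006, "rx": 0, "ry": 0, "rz": -0.65, "gripper": 0},
    {"tx": 0.016, "ty": -0.038, "tz": 0.006, "rx": 0, "ry": 0, "rz": -0.65, "gripper": 0},
    {"tx": 0.016, "ty": -0.038, "tz": 0.006, "rx": 0, "ry": 0, "rz": -0.65, "gripper": 0}
  ]
}}

```text
time: 1.05
tool_pos: [0.362, 0.1341, 0.3045]
tool_rot: [0.0, 0.584, 0.811, 0.0]
contact_force: [-0.2, 0.4, -0.2]
finger_gap: 0.0853
```

```bash
python3 -c "
from h import *
s=sense();print(s['time'],s['joints'].round(3),s['tool_pos'].round(4),s['tool_rot'].round(4))"
```

```text
1.05 [ 0.156  0.037  1.758  0.     1.346 -0.167] [0.362  0.1341 0.3045] [0.000e+00 5.844e-01 8.115e-01 1.000e-04]
```

Emit:
{"method": "arm_command", "body": {
  "steps": [
    {"tx": 0.016, "ty": -0.038, "tz": 0.006, "rx": 0, "ry": 0, "rz": -0.65, "gripper": 0},
    {"tx": 0.016, "ty": -0.038, "tz": 0.006, "rx": 0, "ry": 0, "rz": -0.65, "gripper": 0},
    {"tx": 0.016, "ty": -0.038, "tz": 0.006, "rx": 0, "ry": 0, "rz": -0.65, "gripper": 0},
    {"tx": 0.016, "ty": -0.038, "tz": 0.006, "rx": 0, "ry": 0, "rz": -0.65, "gripper": 0},
    {"tx": 0.016, "ty": -0.038, "tz": 0.006, "rx": 0, "ry": 0, "rz": -0.65, "gripper": 0},
    {"tx": 0.016, "ty": -0.038, "tz": 0.006, "rx": 0, "ry": 0, "rz": -0.65, "gripper": 0},
    {"tx": 0.016, "ty": -0.038, "tz": 0.006, "rx": 0, "ry": 0, "rz": -0.65, "gripper": 0},
    {"tx": 0.016, "ty": -0.038, "tz": 0.006, "rx": 0, "ry": 0, "rz": -0.65, "gripper": 0},
    {"tx": 0.016, "ty": -0.038, "tz": 0.006, "rx": 0, "ry": 0, "rz": -0.65, "gripper": 0},
    {"tx": 0, "ty": 0, "tz": 0, "rx": 0, "ry": 0, "rz": 0, "gripper": 0},
    {"tx": 0, "ty": 0, "tz": 0, "rx": 0, "ry": 0, "rz": 0, "gripper": 0}
  ]
}}

```text
time: 2.15
tool_pos: [0.5056, -0.2068, 0.3574]
tool_rot: [-0.001, 0.858, 0.514, -0.0]
contact_force: [-0.1, 0.2, 0.8]
finger_gap: 0.0856
```

```bash
cat > look.py <<'E'
from h import *
import pickle,sys
n,tag=sys.argv[1:3]
st=sense(); P=pose(n,st); im,d=capture(n)
pickle.dump((P,im,d),open(f'{n}{tag}.pkl','wb')); cv2.imwrite(f'pics/{n}{tag}.png',im[:,:,::-1])
print(st['time'],st['joints'].round(3),st['tool_pos'].round(4),st['tool_rot'].round(4),st['contact_force'].round(2),st['wrist_torque'].round(3))
E
python3 look.py wrist 1
```

```text
2.15 [-0.529  0.327  1.255  0.     1.562 -0.037] [ 0.5056 -0.2068  0.3574] [-9.000e-04  8.578e-01  5.139e-01 -3.000e-04] [-0.14  0.19  0.78] [ 0.055  0.018 -0.011]
```

View pics/wrist1.png

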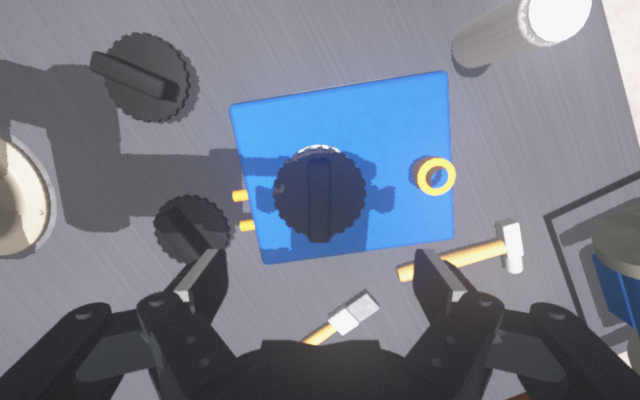

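The wrist view shows the cap with its bar vertical at about (319,200), in line with the fingers. I'll measure the bar precisely.

```bash
cat > meas.py <<'E'
from h import *
import pickle,sys
P,im,d=pickle.load(open(sys.argv[1],'rb')); X=cloud(P,d); Z=X[...,2]
z0=float(sys.argv[2]) if len(sys.argv)>2 else 0
c=np.array([.505,-.2072]); near=np.hypot(X[...,0]-c[0],X[...,1]-c[1])<.06
for lo,hi in [(.205,.226),(.238,.256)]:
    m=near&(Z>lo+z0)&(Z<hi+z0); m=cv2.morphologyEx(m.astype(np.uint8),cv2.MORPH_OPEN,np.ones((3,3)))>0
    p=X[m]; z=np.median(p[:,2])
    r=cv2.minAreaRect(p[:,:2].astype(np.float32)); print(m.sum(),'z',z.round(4),r)
    cc=max(cv2.findContours(m.astype(np.uint8),0,2)[0],key=cv2.contourArea)[:,0]
    q=at_z(P,cc,z)[:,:2].astype(np.float32); print(' contour',cv2.minEnclosingCircle(q),cv2.minAreaRect(q))
E
python3 meas.py wrist1.pkl
```

```text
4687 z 0.2179 ((0.5063459873199463, -0.20811039209365845), (0.07981492578983307, 0.0817565843462944), 61.315086364746094)
 contour ((0.506239652633667, -0.20868410170078278), 0.04125827178359032) ((0.5063592791557312, -0.20762939751148224), (0.07981941848993301, 0.08102703094482422), 61.92125701904297)
1843 z 0.2477 ((0.5061265230178833, -0.208587646484375), (0.06490727514028549, 0.017974214628338814), 62.30586624145508)
 contour ((0.5065339803695679, -0.20819932222366333), 0.033324241638183594) ((0.5065582990646362, -0.20782436430454254), (0.0656077191233635, 0.017668120563030243), 62.40276336669922)
```

Emit:
{"method": "arm_command", "body": {
  "newtons": 40,
  "steps": [
    {"tx": 0.0006, "ty": -0.0014, "tz": -0.02, "rx": 0, "ry": 0, "rz": 0, "gripper": 0},
    {"tx": 0, "ty": 0, "tz": -0.02, "rx": 0, "ry": 0, "rz": 0, "gripper": 0},
    {"tx": 0, "ty": 0, "tz": -0.02, "rx": 0, "ry": 0, "rz": 0, "gripper": 0},
    {"tx": 0, "ty": 0, "tz": -0.02, "rx": 0, "ry": 0, "rz": 0, "gripper": 0},
    {"tx": 0, "ty": 0, "tz": -0.02, "rx": 0, "ry": 0, "rz": 0, "gripper": 0},
    {"tx": 0, "ty": 0, "tz": -0.011, "rx": 0, "ry": 0, "rz": 0, "gripper": 0},
    {"tx": 0, "ty": 0, "tz": 0, "rx": 0, "ry": 0, "rz": 0, "gripper": 0},
    {"tx": 0, "ty": 0, "tz": 0, "rx": 0, "ry": 0, "rz": 0, "gripper": 0}
  ]
}}

```text
time: 3.0
tool_pos: [0.5066, -0.2073, 0.2482]
tool_rot: [0.0, 0.857, 0.515, 0.0]
contact_force: [0.4, 0.2, -0.4]
finger_gap: 0.0854
```

```bash
python3 look.py wrist 2
```

```text
3.0 [-0.528  0.384  1.466  0.     1.29  -0.039] [ 0.5066 -0.2073  0.2482] [5.000e-04 8.574e-01 5.146e-01 3.000e-04] [ 0.37  0.15 -0.44] [-0.012 -0.022 -0.007]
```

View pics/wrist2.png

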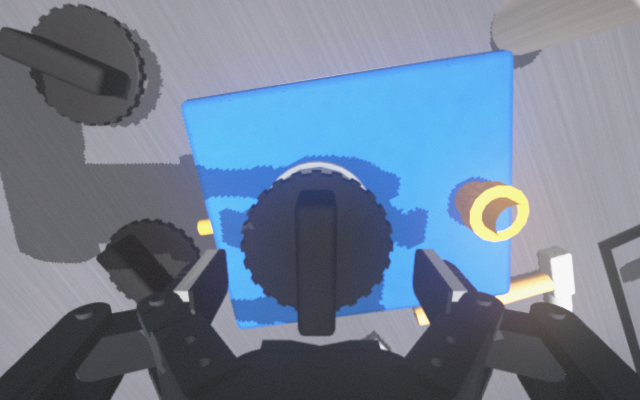

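The fingers straddle the bar at (317,260) symmetrically. I'll lower slightly and close.

Emit:
{"method": "arm_command", "body": {
  "newtons": 40,
  "steps": [
    {"tx": 0, "ty": -0.0007, "tz": -0.003, "rx": 0, "ry": 0, "rz": 0, "gripper": 100},
    {"tx": 0, "ty": 0, "tz": 0, "rx": 0, "ry": 0, "rz": 0, "gripper": 200},
    {"tx": 0, "ty": 0, "tz": 0, "rx": 0, "ry": 0, "rz": 0, "gripper": 255},
    {"tx": 0, "ty": 0, "tz": 0, "rx": 0, "ry": 0, "rz": 0, "gripper": 255},
    {"tx": 0, "ty": 0, "tz": 0, "rx": 0, "ry": 0, "rz": 0, "gripper": 255},
    {"tx": 0, "ty": 0, "tz": 0, "rx": 0, "ry": 0, "rz": 0, "gripper": 255},
    {"tx": 0, "ty": 0, "tz": 0, "rx": 0, "ry": 0, "rz": 0, "gripper": 255},
    {"tx": 0, "ty": 0, "tz": 0, "rx": 0, "ry": 0, "rz": 0, "gripper": 255}
  ]
}}

```text
time: 3.85
tool_pos: [0.5064, -0.2084, 0.2447]
tool_rot: [0.0, 0.858, 0.514, 0.0]
contact_force: [-2.0, -0.1, 4.7]
finger_gap: 0.0174
```

```bash
cat > s.py <<'E'
from h import *
s=sense();q=s['tool_rot'];a=np.degrees(np.arctan2(q[2],q[1]))
print(s['time'],'bar',round((2*a)%180,2),s['tool_pos'].round(4),'F',s['contact_force'].round(2),'M',s['wrist_torque'].round(3),s['finger_gap'].round(4),'tau6',s['tau'][5].round(3),s['joints'].round(3))
E
python3 s.py
```

```text
Traceback (most recent call last):
  File "s.py", line 3, in <module>
    print(s['time'],'bar',round((2*a)%180,2),s['tool_pos'].round(4),'F',s['contact_force'].round(2),'M',s['wrist_torque'].round(3),s['finger_gap'].round(4),'tau6',s['tau'][5].round(3),s['joints'].round(3))
                                                                                                                                   ^^^^^^^^^^^^^^^^^^^^^
AttributeError: 'float' object has no attribute 'round'
```

```bash
sed -i "s/s\['finger_gap'\].round(4)/round(s['finger_gap'],4)/" s.py; python3 s.py
```

```text
3.85 bar 61.89 [ 0.5064 -0.2084  0.2447] F [-2.   -0.05  4.74] M [ 0.132  0.352 -0.006] 0.0174 tau6 -0.005 [-0.53   0.388  1.471 -0.     1.282 -0.04 ]
```

Emit:
{"method": "arm_command", "body": {
  "steps": [
    {"tx": 0, "ty": 0, "tz": 0.0005, "rx": 0, "ry": 0, "rz": 0.25, "gripper": 255},
    {"tx": 0, "ty": 0, "tz": 0, "rx": 0, "ry": 0, "rz": 0.25, "gripper": 255},
    {"tx": 0, "ty": 0, "tz": 0, "rx": 0, "ry": 0, "rz": 0.25, "gripper": 255}
  ]
}}

```text
time: 4.15
tool_pos: [0.5065, -0.2085, 0.2447]
tool_rot: [0.0, 0.829, 0.559, 0.0]
contact_force: [-1.0, 0.2, 2.1]
finger_gap: 0.0175
```

```bash
python3 s.py
```

```text
4.15 bar 67.96 [ 0.5065 -0.2085  0.2447] F [-1.01  0.15  2.08] M [-0.006  0.066 -0.148] 0.0175 tau6 0.397 [-0.53   0.388  1.471 -0.     1.283 -0.146]
```

Emit:
{"method": "arm_command", "body": {
  "steps": [
    {"tx": 0, "ty": 0, "tz": 0, "rx": 0, "ry": 0, "rz": 0.25, "gripper": 255},
    {"tx": 0, "ty": 0, "tz": 0, "rx": 0, "ry": 0, "rz": 0.25, "gripper": 255},
    {"tx": 0, "ty": 0, "tz": 0, "rx": 0, "ry": 0, "rz": 0.25, "gripper": 255}
  ]
}}

```text
time: 4.45
tool_pos: [0.5065, -0.2085, 0.2447]
tool_rot: [0.0, 0.799, 0.602, 0.0]
contact_force: [-0.5, -0.3, 2.0]
finger_gap: 0.0168
```

```bash
python3 s.py
```

```text
4.45 bar 73.96 [ 0.5065 -0.2085  0.2447] F [-0.52 -0.31  1.99] M [-0.015  0.061 -0.021] 0.0168 tau6 0.387 [-0.53   0.388  1.471  0.     1.283 -0.251]
```

Emit:
{"method": "arm_command", "body": {
  "steps": [
    {"tx": 0, "ty": 0, "tz": 0, "rx": 0, "ry": 0, "rz": 0.125, "gripper": 255},
    {"tx": 0, "ty": 0, "tz": 0, "rx": 0, "ry": 0, "rz": 0.125, "gripper": 255}
  ]
}}

```text
time: 4.65
tool_pos: [0.5065, -0.2084, 0.2448]
tool_rot: [0.0, 0.788, 0.615, 0.0]
contact_force: [-0.8, -0.9, 1.6]
finger_gap: 0.0169
```

```bash
python3 s.py
```

```text
4.65 bar 75.92 [ 0.5065 -0.2084  0.2448] F [-0.77 -0.86  1.62] M [-0.026 -0.021 -0.133] 0.0169 tau6 0.127 [-0.53   0.388  1.471  0.     1.283 -0.285]
```

Emit:
{"method": "arm_command", "body": {
  "steps": [
    {"tx": 0, "ty": 0, "tz": 0, "rx": 0, "ry": 0, "rz": 0.125, "gripper": 255},
    {"tx": 0, "ty": 0, "tz": 0, "rx": 0, "ry": 0, "rz": 0.125, "gripper": 255}
  ]
}}

```text
time: 4.85
tool_pos: [0.5064, -0.2084, 0.2447]
tool_rot: [0.0, 0.777, 0.629, 0.0]
contact_force: [-0.9, 0.2, 1.2]
finger_gap: 0.0169
```

```bash
python3 s.py
```

```text
4.85 bar 77.95 [ 0.5064 -0.2084  0.2447] F [-0.87  0.18  1.2 ] M [-0.02   0.017 -0.105] 0.0169 tau6 0.141 [-0.53   0.388  1.471  0.     1.283 -0.32 ]
```

Emit:
{"method": "arm_command", "body": {
  "steps": [
    {"tx": 0, "ty": 0, "tz": 0, "rx": 0, "ry": 0, "rz": 0.125, "gripper": 255},
    {"tx": 0, "ty": 0, "tz": 0, "rx": 0, "ry": 0, "rz": 0.125, "gripper": 255}
  ]
}}

```text
time: 5.05
tool_pos: [0.5064, -0.2083, 0.2447]
tool_rot: [-0.0, 0.766, 0.643, 0.0]
contact_force: [-0.5, 0.0, 0.9]
finger_gap: 0.0171
```

```bash
python3 s.py
```

```text
5.05 bar 79.96 [ 0.5064 -0.2083  0.2447] F [-0.46  0.02  0.86] M [ 0.032 -0.045 -0.093] 0.0171 tau6 0.133 [-0.53   0.388  1.471  0.     1.283 -0.355]
```

Emit:
{"method": "arm_command", "body": {
  "steps": [
    {"tx": 0, "ty": 0, "tz": 0, "rx": 0, "ry": 0, "rz": 0.125, "gripper": 255},
    {"tx": 0, "ty": 0, "tz": 0, "rx": 0, "ry": 0, "rz": 0.125, "gripper": 255}
  ]
}}

```text
time: 5.25
tool_pos: [0.5064, -0.2083, 0.2448]
tool_rot: [-0.0, 0.755, 0.656, 0.0]
contact_force: [-0.6, 1.3, 1.1]
finger_gap: 0.0167
```

```bash
python3 s.py
```

```text
5.25 bar 81.97 [ 0.5064 -0.2083  0.2448] F [-0.56  1.26  1.11] M [ 0.072 -0.05  -0.071] 0.0167 tau6 0.13 [-0.53   0.388  1.471  0.     1.283 -0.39 ]
```

Emit:
{"method": "arm_command", "body": {
  "steps": [
    {"tx": 0, "ty": 0, "tz": 0, "rx": 0, "ry": 0, "rz": 0.125, "gripper": 255},
    {"tx": 0, "ty": 0, "tz": 0, "rx": 0, "ry": 0, "rz": 0.125, "gripper": 255}
  ]
}}

```text
time: 5.45
tool_pos: [0.5064, -0.2083, 0.2448]
tool_rot: [-0.0, 0.743, 0.669, 0.0]
contact_force: [0.6, 0.3, 0.6]
finger_gap: 0.017
```

```bash
python3 s.py
```

```text
5.45 bar 83.98 [ 0.5064 -0.2083  0.2448] F [0.56 0.31 0.58] M [ 0.071 -0.028 -0.092] 0.017 tau6 0.132 [-0.53   0.388  1.471  0.     1.283 -0.425]
```

Emit:
{"method": "arm_command", "body": {
  "steps": [
    {"tx": 0, "ty": 0, "tz": 0, "rx": 0, "ry": 0, "rz": 0.125, "gripper": 255},
    {"tx": 0, "ty": 0, "tz": 0, "rx": 0, "ry": 0, "rz": 0.125, "gripper": 255}
  ]
}}

```text
time: 5.65
tool_pos: [0.5063, -0.2083, 0.2447]
tool_rot: [-0.0, 0.732, 0.682, 0.0]
contact_force: [-1.1, -0.2, 0.9]
finger_gap: 0.0169
```

```bash
python3 s.py
```

```text
5.65 bar 85.97 [ 0.5063 -0.2083  0.2447] F [-1.06 -0.17  0.91] M [ 0.102 -0.032 -0.097] 0.0169 tau6 0.139 [-0.53   0.388  1.471  0.     1.283 -0.46 ]
```

Emit:
{"method": "arm_command", "body": {
  "steps": [
    {"tx": 0, "ty": 0, "tz": 0, "rx": 0, "ry": 0, "rz": 0.125, "gripper": 255},
    {"tx": 0, "ty": 0, "tz": 0, "rx": 0, "ry": 0, "rz": 0.125, "gripper": 255}
  ]
}}

```text
time: 5.85
tool_pos: [0.5064, -0.2084, 0.2448]
tool_rot: [-0.0, 0.72, 0.694, 0.0]
contact_force: [-0.5, 1.0, -0.4]
finger_gap: 0.0172
```

```bash
python3 s.py
```

```text
5.85 bar 87.97 [ 0.5064 -0.2084  0.2448] F [-0.52  1.01 -0.42] M [ 0.092 -0.021 -0.15 ] 0.0172 tau6 0.139 [-0.53   0.388  1.471  0.     1.283 -0.495]
```

Emit:
{"method": "arm_command", "body": {
  "steps": [
    {"tx": 0, "ty": 0, "tz": 0, "rx": 0, "ry": 0, "rz": 0.125, "gripper": 255},
    {"tx": 0, "ty": 0, "tz": 0, "rx": 0, "ry": 0, "rz": 0.125, "gripper": 255}
  ]
}}

```text
time: 6.05
tool_pos: [0.5063, -0.2084, 0.2448]
tool_rot: [-0.0, 0.707, 0.707, -0.0]
contact_force: [-0.0, 0.1, -0.3]
finger_gap: 0.0171
```

```bash
python3 s.py
```

```text
6.05 bar 89.97 [ 0.5063 -0.2084  0.2448] F [-0.01  0.09 -0.27] M [ 0.148 -0.014 -0.125] 0.0171 tau6 0.126 [-0.53   0.388  1.471  0.     1.283 -0.53 ]
```

Emit:
{"method": "arm_command", "body": {
  "steps": [
    {"tx": 0, "ty": 0, "tz": 0, "rx": 0, "ry": 0, "rz": 0.125, "gripper": 255},
    {"tx": 0, "ty": 0, "tz": 0, "rx": 0, "ry": 0, "rz": 0.125, "gripper": 255}
  ]
}}

```text
time: 6.25
tool_pos: [0.5063, -0.2084, 0.2447]
tool_rot: [-0.0, 0.695, 0.719, -0.0]
contact_force: [-1.4, 1.2, -0.3]
finger_gap: 0.0169
```

```bash
python3 s.py
```

```text
6.25 bar 91.97 [ 0.5063 -0.2084  0.2447] F [-1.42  1.19 -0.27] M [ 0.13   0.062 -0.153] 0.0169 tau6 0.103 [-0.53   0.388  1.471  0.     1.283 -0.565]
```

Emit:
{"method": "arm_command", "body": {
  "steps": [
    {"tx": 0, "ty": 0, "tz": 0, "rx": 0, "ry": 0, "rz": 0.125, "gripper": 255},
    {"tx": 0, "ty": 0, "tz": 0, "rx": 0, "ry": 0, "rz": 0.125, "gripper": 255}
  ]
}}

```text
time: 6.45
tool_pos: [0.5062, -0.2083, 0.2448]
tool_rot: [-0.0, 0.682, 0.731, -0.0]
contact_force: [-1.1, 1.3, 0.3]
finger_gap: 0.0171
```

```bash
python3 s.py
```

```text
6.45 bar 93.97 [ 0.5062 -0.2083  0.2448] F [-1.08  1.26  0.32] M [ 0.116  0.236 -0.222] 0.0171 tau6 0.074 [-0.53   0.388  1.471 -0.     1.284 -0.6  ]
```

Emit:
{"method": "arm_command", "body": {
  "steps": [
    {"tx": 0, "ty": 0, "tz": 0, "rx": 0, "ry": 0, "rz": 0.125, "gripper": 255}
  ]
}}

```text
time: 6.55
tool_pos: [0.5062, -0.2083, 0.2448]
tool_rot: [-0.0, 0.676, 0.737, -0.0]
contact_force: [-1.8, 0.5, 1.2]
finger_gap: 0.0169
```

```bash
python3 s.py
```

```text
6.55 bar 94.97 [ 0.5062 -0.2083  0.2448] F [-1.85  0.5   1.17] M [ 0.173  0.26  -0.132] 0.0169 tau6 0.064 [-0.53   0.388  1.471 -0.     1.284 -0.617]
```

Still free; continuing.

Emit:
{"method": "arm_command", "body": {
  "steps": [
    {"tx": 0, "ty": 0, "tz": 0, "rx": 0, "ry": 0, "rz": 0.125, "gripper": 255},
    {"tx": 0, "ty": 0, "tz": 0, "rx": 0, "ry": 0, "rz": 0.125, "gripper": 255}
  ]
}}

```text
time: 6.75
tool_pos: [0.5062, -0.2083, 0.2447]
tool_rot: [-0.0, 0.663, 0.749, -0.0]
contact_force: [-2.8, 1.6, 0.3]
finger_gap: 0.0169
```

```bash
python3 s.py
```

```text
6.75 bar 96.97 [ 0.5062 -0.2083  0.2447] F [-2.83  1.6   0.3 ] M [ 0.311  0.369 -0.201] 0.0169 tau6 0.05 [-0.53   0.388  1.471  0.     1.284 -0.652]
```

Emit:
{"method": "arm_command", "body": {
  "steps": [
    {"tx": 0, "ty": 0, "tz": 0, "rx": 0, "ry": 0, "rz": 0.125, "gripper": 255}
  ]
}}

```text
time: 6.85
tool_pos: [0.5062, -0.2082, 0.2448]
tool_rot: [-0.0, 0.656, 0.755, -0.0]
contact_force: [-2.5, 1.8, -0.0]
finger_gap: 0.0169
```

```bash
python3 s.py
```

```text
6.85 bar 97.97 [ 0.5062 -0.2082  0.2448] F [-2.53  1.8  -0.05] M [ 0.33   0.54  -0.136] 0.0169 tau6 0.044 [-0.53   0.388  1.471  0.     1.284 -0.67 ]
```

Emit:
{"method": "arm_command", "body": {
  "steps": [
    {"tx": 0, "ty": 0, "tz": 0, "rx": 0, "ry": 0, "rz": 0.125, "gripper": 255},
    {"tx": 0, "ty": 0, "tz": 0, "rx": 0, "ry": 0, "rz": 0.125, "gripper": 255}
  ]
}}

```text
time: 7.05
tool_pos: [0.5061, -0.2082, 0.2448]
tool_rot: [-0.0, 0.643, 0.766, -0.0]
contact_force: [-2.6, 2.6, 1.2]
finger_gap: 0.0168
```

```bash
python3 s.py
```

```text
7.05 bar 99.97 [ 0.5061 -0.2082  0.2448] F [-2.61  2.6   1.19] M [ 0.434  0.671 -0.21 ] 0.0168 tau6 0.035 [-0.53   0.388  1.471  0.     1.284 -0.704]
```

```bash
python3 look.py wrist 3
```

```text
7.05 [-0.53   0.388  1.471  0.     1.284 -0.704] [ 0.5061 -0.2082  0.2448] [-4.000e-04  6.430e-01  7.659e-01 -0.000e+00] [-2.61  2.6   1.19] [ 0.434  0.671 -0.21 ]
```

View pics/wrist3.png

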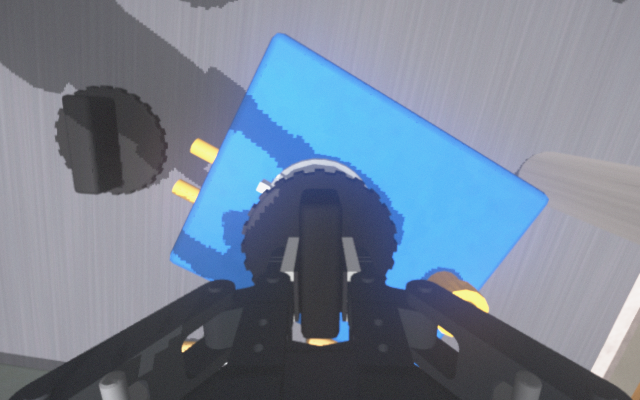

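The bar stays aligned between the pads at (320,260). The neck lug at (264,187) still points to the tank's -x side. Continuing.

Emit:
{"method": "arm_command", "body": {
  "steps": [
    {"tx": 0, "ty": 0, "tz": 0, "rx": 0, "ry": 0, "rz": 0.125, "gripper": 255},
    {"tx": 0, "ty": 0, "tz": 0, "rx": 0, "ry": 0, "rz": 0.125, "gripper": 255}
  ]
}}

```text
time: 7.3
tool_pos: [0.5061, -0.2081, 0.2447]
tool_rot: [-0.0, 0.63, 0.777, 0.0]
contact_force: [-4.2, 3.5, 0.8]
finger_gap: 0.0173
```

```bash
python3 s.py
```

```text
7.3 bar 101.97 [ 0.5061 -0.2081  0.2447] F [-4.2   3.51  0.76] M [ 0.526  0.776 -0.264] 0.0173 tau6 0.062 [-0.53   0.388  1.471  0.     1.284 -0.739]
```

Emit:
{"method": "arm_command", "body": {
  "steps": [
    {"tx": -0.0004, "ty": 0.0003, "tz": 0, "rx": 0, "ry": 0, "rz": 0, "gripper": 255},
    {"tx": 0, "ty": 0, "tz": 0, "rx": 0, "ry": 0, "rz": 0.125, "gripper": 255}
  ]
}}

```text
time: 7.5
tool_pos: [0.506, -0.208, 0.2448]
tool_rot: [0.0, 0.623, 0.782, 0.0]
contact_force: [-4.0, 2.3, -0.2]
finger_gap: 0.0171
```

```bash
python3 s.py
```

```text
7.5 bar 102.93 [ 0.506  -0.208   0.2448] F [-3.99  2.33 -0.19] M [ 0.379  0.61  -0.24 ] 0.0171 tau6 0.169 [-0.53   0.387  1.472  0.     1.283 -0.756]
```

Emit:
{"method": "arm_command", "body": {
  "steps": [
    {"tx": -0.0006, "ty": 0.0004, "tz": 0, "rx": 0, "ry": 0, "rz": 0.125, "gripper": 255},
    {"tx": 0, "ty": 0, "tz": 0, "rx": 0, "ry": 0, "rz": 0.125, "gripper": 255}
  ]
}}

```text
time: 7.7
tool_pos: [0.5054, -0.208, 0.2447]
tool_rot: [0.0, 0.609, 0.793, -0.0]
contact_force: [-2.1, -0.3, -0.4]
finger_gap: 0.0169
```

```bash
python3 s.py
```

```text
7.7 bar 104.95 [ 0.5054 -0.208   0.2447] F [-2.08 -0.3  -0.38] M [ 0.121  0.529 -0.544] 0.0169 tau6 -0.249 [-0.531  0.386  1.474 -0.     1.282 -0.791]
```

Emit:
{"method": "arm_command", "body": {
  "steps": [
    {"tx": 0, "ty": 0, "tz": 0, "rx": 0, "ry": 0, "rz": 0, "gripper": 255}
  ]
}}

```text
time: 7.8
tool_pos: [0.5054, -0.208, 0.2447]
tool_rot: [0.0, 0.609, 0.793, -0.0]
contact_force: [-2.9, -0.3, -1.2]
finger_gap: 0.0171
```

```bash
python3 s.py
```

```text
7.8 bar 104.9 [ 0.5054 -0.208   0.2447] F [-2.92 -0.32 -1.15] M [ 0.06   0.503 -0.448] 0.0171 tau6 -0.638 [-0.531  0.386  1.474 -0.     1.282 -0.791]
```

Torque jumped from about 0.15 to 0.5 N m near 43° of turn, probably the first stop. I'll back off 1° and try pressing down.

Emit:
{"method": "arm_command", "body": {
  "newtons": 60,
  "steps": [
    {"tx": -0.0002, "ty": 0, "tz": 0, "rx": 0, "ry": 0, "rz": -0.125, "gripper": 255},
    {"tx": 0, "ty": 0, "tz": -0.002, "rx": 0, "ry": 0, "rz": 0, "gripper": 255},
    {"tx": 0, "ty": 0, "tz": -0.002, "rx": 0, "ry": 0, "rz": 0, "gripper": 255},
    {"tx": 0, "ty": 0, "tz": 0, "rx": 0, "ry": 0, "rz": 0, "gripper": 255}
  ]
}}

```text
time: 8.2
tool_pos: [0.5055, -0.208, 0.242]
tool_rot: [0.001, 0.616, 0.787, -0.0]
contact_force: [-4.0, 0.0, 5.7]
finger_gap: 0.0166
```

```bash
python3 s.py
```

```text
8.2 bar 103.9 [ 0.5055 -0.208   0.242 ] F [-3.99  0.04  5.72] M [0.159 0.773 0.016] 0.0166 tau6 -0.022 [-0.53   0.387  1.48  -0.     1.273 -0.773]
```

Emit:
{"method": "arm_command", "body": {
  "steps": [
    {"tx": 0, "ty": 0, "tz": -0.0015, "rx": 0, "ry": 0, "rz": 0, "gripper": 255},
    {"tx": 0, "ty": 0, "tz": -0.0015, "rx": 0, "ry": 0, "rz": 0, "gripper": 255},
    {"tx": 0, "ty": 0, "tz": 0, "rx": 0, "ry": 0, "rz": 0, "gripper": 255}
  ]
}}

```text
time: 8.5
tool_pos: [0.5055, -0.208, 0.2394]
tool_rot: [0.001, 0.616, 0.787, -0.0]
contact_force: [-4.1, -0.1, 8.8]
finger_gap: 0.0165
```

```bash
python3 s.py
```

```text
8.5 bar 103.9 [ 0.5055 -0.208   0.2394] F [-4.15 -0.11  8.81] M [ 0.225  0.913 -0.004] 0.0165 tau6 -0.015 [-0.53   0.389  1.484 -0.     1.266 -0.773]
```

Emit:
{"method": "arm_command", "body": {
  "steps": [
    {"tx": 0, "ty": 0, "tz": -0.0015, "rx": 0, "ry": 0, "rz": 0, "gripper": 255},
    {"tx": 0, "ty": 0, "tz": -0.0015, "rx": 0, "ry": 0, "rz": 0, "gripper": 255},
    {"tx": 0, "ty": 0, "tz": -0.0005, "rx": 0, "ry": 0, "rz": 0, "gripper": 255},
    {"tx": 0, "ty": 0, "tz": 0, "rx": 0, "ry": 0, "rz": 0, "gripper": 255}
  ]
}}

```text
time: 8.9
tool_pos: [0.5055, -0.208, 0.2363]
tool_rot: [0.001, 0.616, 0.787, -0.0]
contact_force: [-5.0, 1.3, 10.6]
finger_gap: 0.0168
```

```bash
python3 s.py; python3 look.py wrist 4; python3 - <<'E'
from h import *
import pickle
for f in ['wrist3.pkl','wrist4.pkl']:
    P,im,d=pickle.load(open(f,'rb'));X=cloud(P,d);Z=X[...,2];c=np.hypot(X[...,0]-.5062,X[...,1]+.208)
    v,u=np.mgrid[0:400,0:640]
    bar=Z[195:230,308:334]; print(np.nanmedian(bar),np.nanmedian(Z[180:215,262:285]),np.nanmedian(Z[185:215,355:375]))
E
```

```text
8.9 bar 103.9 [ 0.5055 -0.208   0.2363] F [-5.02  1.26 10.58] M [ 0.299  1.08  -0.019] 0.0168 tau6 0.005 [-5.300e-01  3.910e-01  1.489e+00 -1.000e-03  1.258e+00 -7.730e-01]
8.9 [-5.300e-01  3.910e-01  1.489e+00 -1.000e-03  1.258e+00 -7.730e-01] [ 0.5055 -0.208   0.2363] [ 1.500e-03  6.163e-01  7.875e-01 -1.000e-04] [-5.02  1.26 10.58] [ 0.299  1.08  -0.019]
0.2474812673315644 0.21807620390718022 0.21740517402226178
0.23893397498180777 0.20951374511428378 0.20886768424097746
```

View pics/wrist4.png

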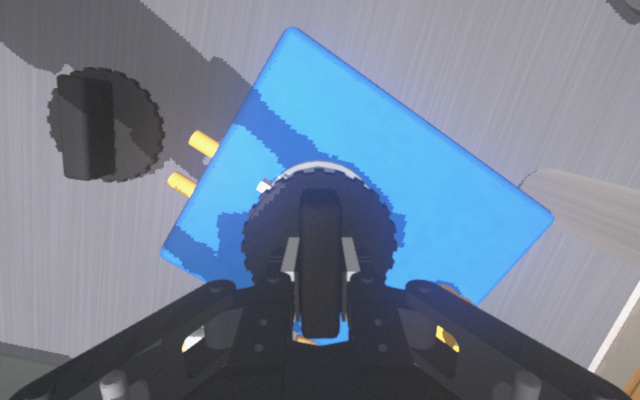

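The disc went down 8.5 mm (0.2181 to 0.2095), so this is the first stop. Now turning on while held down.

Emit:
{"method": "arm_command", "body": {
  "steps": [
    {"tx": -0.0005, "ty": 0, "tz": 0, "rx": 0, "ry": 0, "rz": 0.125, "gripper": 255},
    {"tx": 0, "ty": 0, "tz": 0, "rx": 0, "ry": 0, "rz": 0.125, "gripper": 255},
    {"tx": 0, "ty": 0, "tz": 0, "rx": 0, "ry": 0, "rz": 0.125, "gripper": 255}
  ]
}}

```text
time: 9.25
tool_pos: [0.5055, -0.2079, 0.2363]
tool_rot: [0.002, 0.595, 0.803, 0.0]
contact_force: [-3.9, 1.7, 10.2]
finger_gap: 0.0169
```

```bash
python3 s.py
```

```text
9.25 bar 106.93 [ 0.5055 -0.2079  0.2363] F [-3.92  1.74 10.15] M [0.293 0.642 0.001] 0.0169 tau6 0.143 [-0.531  0.391  1.49   0.     1.257 -0.826]
```

Emit:
{"method": "arm_command", "body": {
  "steps": [
    {"tx": -0.0004, "ty": 0, "tz": 0, "rx": 0, "ry": 0, "rz": 0.25, "gripper": 255},
    {"tx": 0, "ty": 0, "tz": 0, "rx": 0, "ry": 0, "rz": 0.25, "gripper": 255},
    {"tx": 0, "ty": 0, "tz": 0, "rx": 0, "ry": 0, "rz": 0.25, "gripper": 255},
    {"tx": 0, "ty": 0, "tz": 0, "rx": 0, "ry": 0, "rz": 0.25, "gripper": 255}
  ]
}}

```text
time: 9.65
tool_pos: [0.5057, -0.2081, 0.2366]
tool_rot: [0.003, 0.537, 0.843, 0.0]
contact_force: [-1.7, 1.4, 10.6]
finger_gap: 0.0172
```

```bash
python3 s.py
```

```text
9.65 bar 114.98 [ 0.5057 -0.2081  0.2366] F [-1.74  1.42 10.65] M [ 0.311  0.271 -0.092] 0.0172 tau6 0.397 [-5.310e-01  3.900e-01  1.491e+00  1.000e-03  1.255e+00 -9.670e-01]
```

Emit:
{"method": "arm_command", "body": {
  "steps": [
    {"tx": 0, "ty": 0, "tz": -0.0004, "rx": 0, "ry": 0, "rz": 0.25, "gripper": 255},
    {"tx": 0, "ty": 0, "tz": 0, "rx": 0, "ry": 0, "rz": 0.25, "gripper": 255},
    {"tx": 0, "ty": 0, "tz": 0, "rx": 0, "ry": 0, "rz": 0.25, "gripper": 255},
    {"tx": 0, "ty": 0, "tz": 0, "rx": 0, "ry": 0, "rz": 0.25, "gripper": 255},
    {"tx": 0, "ty": 0, "tz": 0, "rx": 0, "ry": 0, "rz": 0.25, "gripper": 255},
    {"tx": 0, "ty": 0, "tz": 0, "rx": 0, "ry": 0, "rz": 0.25, "gripper": 255}
  ]
}}

```text
time: 10.25
tool_pos: [0.5052, -0.2078, 0.236]
tool_rot: [0.002, 0.446, 0.895, 0.0]
contact_force: [-3.2, 2.2, 10.6]
finger_gap: 0.0166
```

```bash
python3 s.py
```

```text
10.25 bar 126.97 [ 0.5052 -0.2078  0.236 ] F [-3.22  2.2  10.63] M [ 0.379  0.656 -0.134] 0.0166 tau6 0.327 [-5.310e-01  3.900e-01  1.492e+00  1.000e-03  1.255e+00 -1.176e+00]
```

Emit:
{"method": "arm_command", "body": {
  "steps": [
    {"tx": -0.0003, "ty": 0.0003, "tz": 0, "rx": 0, "ry": 0, "rz": 0.25, "gripper": 255},
    {"tx": 0, "ty": 0, "tz": 0, "rx": 0, "ry": 0, "rz": 0.25, "gripper": 255},
    {"tx": 0, "ty": 0, "tz": 0, "rx": 0, "ry": 0, "rz": 0.25, "gripper": 255},
    {"tx": 0, "ty": 0, "tz": 0, "rx": 0, "ry": 0, "rz": 0.25, "gripper": 255},
    {"tx": 0, "ty": 0, "tz": 0, "rx": 0, "ry": 0, "rz": 0.25, "gripper": 255},
    {"tx": 0, "ty": 0, "tz": 0, "rx": 0, "ry": 0, "rz": 0.25, "gripper": 255}
  ]
}}

```text
time: 10.85
tool_pos: [0.5054, -0.2078, 0.2362]
tool_rot: [0.003, 0.35, 0.937, -0.0]
contact_force: [-1.4, 0.4, 11.0]
finger_gap: 0.0164
```

```bash
python3 s.py
```

```text
10.85 bar 138.98 [ 0.5054 -0.2078  0.2362] F [-1.42  0.41 10.97] M [ 0.309  0.343 -0.114] 0.0164 tau6 0.366 [-5.310e-01  3.900e-01  1.492e+00  1.000e-03  1.254e+00 -1.386e+00]
```

Emit:
{"method": "arm_command", "body": {
  "steps": [
    {"tx": 0, "ty": 0, "tz": 0, "rx": 0, "ry": 0, "rz": 0.25, "gripper": 255},
    {"tx": 0, "ty": 0, "tz": 0, "rx": 0, "ry": 0, "rz": 0.25, "gripper": 255},
    {"tx": 0, "ty": 0, "tz": 0, "rx": 0, "ry": 0, "rz": 0.25, "gripper": 255},
    {"tx": 0, "ty": 0, "tz": 0, "rx": 0, "ry": 0, "rz": 0.25, "gripper": 255},
    {"tx": 0, "ty": 0, "tz": 0, "rx": 0, "ry": 0, "rz": 0.25, "gripper": 255},
    {"tx": 0, "ty": 0, "tz": 0, "rx": 0, "ry": 0, "rz": 0.25, "gripper": 255},
    {"tx": 0, "ty": 0, "tz": 0, "rx": 0, "ry": 0, "rz": 0.25, "gripper": 255}
  ]
}}

```text
time: 11.55
tool_pos: [0.5049, -0.2078, 0.236]
tool_rot: [0.002, 0.234, 0.972, -0.001]
contact_force: [-3.5, 0.2, 9.9]
finger_gap: 0.0168
```

```bash
python3 s.py
```

```text
11.55 bar 152.97 [ 0.5049 -0.2078  0.236 ] F [-3.47  0.25  9.91] M [ 0.255  0.604 -0.112] 0.0168 tau6 0.358 [-0.531  0.39   1.493  0.     1.255 -1.63 ]
```

Emit:
{"method": "arm_command", "body": {
  "steps": [
    {"tx": -0.0003, "ty": 0, "tz": 0, "rx": 0, "ry": 0, "rz": 0.125, "gripper": 255},
    {"tx": 0, "ty": 0, "tz": 0, "rx": 0, "ry": 0, "rz": 0.125, "gripper": 255},
    {"tx": 0, "ty": 0, "tz": 0, "rx": 0, "ry": 0, "rz": 0.125, "gripper": 255}
  ]
}}

```text
time: 11.85
tool_pos: [0.5048, -0.2078, 0.2361]
tool_rot: [0.002, 0.209, 0.978, -0.001]
contact_force: [-2.5, 1.1, 10.2]
finger_gap: 0.0167
```

```bash
python3 s.py
```

```text
11.85 bar 155.93 [ 0.5048 -0.2078  0.2361] F [-2.46  1.1  10.22] M [ 0.343  0.464 -0.086] 0.0167 tau6 0.15 [-0.531  0.389  1.493  0.     1.254 -1.682]
```

Emit:
{"method": "arm_command", "body": {
  "steps": [
    {"tx": 0, "ty": 0, "tz": 0, "rx": 0, "ry": 0, "rz": 0.125, "gripper": 255},
    {"tx": 0, "ty": 0, "tz": 0, "rx": 0, "ry": 0, "rz": 0.125, "gripper": 255}
  ]
}}

```text
time: 12.05
tool_pos: [0.5049, -0.2077, 0.2361]
tool_rot: [0.002, 0.191, 0.981, -0.001]
contact_force: [-2.4, 3.1, 11.2]
finger_gap: 0.0169
```

```bash
python3 s.py
```

```text
12.05 bar 157.92 [ 0.5049 -0.2077  0.2361] F [-2.43  3.05 11.19] M [ 0.448  0.407 -0.19 ] 0.0169 tau6 0.031 [-5.310e-01  3.890e-01  1.493e+00  1.000e-03  1.254e+00 -1.717e+00]
```

Emit:
{"method": "arm_command", "body": {
  "steps": [
    {"tx": 0, "ty": 0, "tz": 0, "rx": 0, "ry": 0, "rz": 0.125, "gripper": 255}
  ]
}}

```text
time: 12.15
tool_pos: [0.5049, -0.2074, 0.2361]
tool_rot: [0.002, 0.183, 0.983, -0.0]
contact_force: [-2.5, 3.5, 11.3]
finger_gap: 0.0168
```

```bash
python3 s.py
```

```text
12.15 bar 158.91 [ 0.5049 -0.2074  0.2361] F [-2.53  3.48 11.33] M [ 0.804  0.375 -0.3  ] 0.0168 tau6 -0.041 [-5.310e-01  3.890e-01  1.493e+00  1.000e-03  1.254e+00 -1.734e+00]
```

Emit:
{"method": "arm_command", "body": {
  "steps": [
    {"tx": 0, "ty": 0, "tz": 0, "rx": 0, "ry": 0, "rz": 0.0625, "gripper": 255},
    {"tx": 0, "ty": 0, "tz": 0, "rx": 0, "ry": 0, "rz": 0, "gripper": 255}
  ]
}}

```text
time: 12.35
tool_pos: [0.5049, -0.2072, 0.2361]
tool_rot: [0.002, 0.179, 0.984, -0.0]
contact_force: [-1.8, 3.6, 10.1]
finger_gap: 0.0167
```

```bash
python3 s.py
```

```text
12.35 bar 159.39 [ 0.5049 -0.2072  0.2361] F [-1.78  3.63 10.09] M [ 0.757  0.402 -0.244] 0.0167 tau6 -0.321 [-0.531  0.389  1.494  0.002  1.255 -1.742]
```

Torque is rising again at the expected 55° past the stop. I'll let up gently and check whether the cap is free.

Emit:
{"method": "arm_command", "body": {
  "steps": [
    {"tx": 0, "ty": 0, "tz": 0.002, "rx": 0, "ry": 0, "rz": 0, "gripper": 255},
    {"tx": 0, "ty": 0, "tz": 0.002, "rx": 0, "ry": 0, "rz": 0, "gripper": 255},
    {"tx": 0, "ty": 0, "tz": 0.002, "rx": 0, "ry": 0, "rz": 0, "gripper": 255},
    {"tx": 0, "ty": 0, "tz": 0.002, "rx": 0, "ry": 0, "rz": 0, "gripper": 255},
    {"tx": 0, "ty": 0, "tz": 0.002, "rx": 0, "ry": 0, "rz": 0, "gripper": 255},
    {"tx": 0, "ty": 0, "tz": 0.002, "rx": 0, "ry": 0, "rz": 0, "gripper": 255}
  ]
}}

```text
time: 12.95
tool_pos: [0.5046, -0.2071, 0.2462]
tool_rot: [0.001, 0.179, 0.984, 0.0]
contact_force: [4.3, 3.9, 1.6]
finger_gap: 0.0168
```

```bash
python3 s.py
```

```text
12.95 bar 159.39 [ 0.5046 -0.2071  0.2462] F [4.3  3.86 1.59] M [ 0.773 -0.999 -0.209] 0.0168 tau6 -0.178 [-5.310e-01  3.820e-01  1.476e+00  1.000e-03  1.282e+00 -1.742e+00]
```

Emit:
{"method": "arm_command", "body": {
  "steps": [
    {"tx": 0.0003, "ty": 0.0003, "tz": 0.002, "rx": 0, "ry": 0, "rz": 0, "gripper": 255},
    {"tx": 0.0003, "ty": 0.0003, "tz": 0.002, "rx": 0, "ry": 0, "rz": 0, "gripper": 255}
  ]
}}

```text
time: 13.15
tool_pos: [0.5046, -0.2069, 0.25]
tool_rot: [0.0, 0.179, 0.984, -0.0]
contact_force: [3.6, 2.2, 1.7]
finger_gap: 0.0166
```

```bash
python3 s.py
```

```text
13.15 bar 159.4 [ 0.5046 -0.2069  0.25  ] F [3.62 2.17 1.7 ] M [ 0.296 -0.648 -0.075] 0.0166 tau6 -0.07 [-0.53   0.379  1.469 -0.     1.293 -1.741]
```

It's free. Lifting straight up.

Emit:
{"method": "arm_command", "body": {
  "steps": [
    {"tx": 0.0003, "ty": 0.0002, "tz": 0.003, "rx": 0, "ry": 0, "rz": 0, "gripper": 255},
    {"tx": 0, "ty": 0, "tz": 0.003, "rx": 0, "ry": 0, "rz": 0, "gripper": 255},
    {"tx": 0, "ty": 0, "tz": 0.003, "rx": 0, "ry": 0, "rz": 0, "gripper": 255}
  ]
}}

```text
time: 13.45
tool_pos: [0.5038, -0.2067, 0.2585]
tool_rot: [-0.001, 0.179, 0.984, -0.0]
contact_force: [0.4, -0.6, -1.7]
finger_gap: 0.0168
```

```bash
python3 s.py; python3 look.py wrist 5
```

```text
13.45 bar 159.38 [ 0.5038 -0.2067  0.2585] F [ 0.39 -0.61 -1.74] M [ 0.056 -0.016 -0.068] 0.0168 tau6 -0.0 [-5.300e-01  3.730e-01  1.454e+00 -1.000e-03  1.316e+00 -1.740e+00]
13.45 [-5.300e-01  3.730e-01  1.454e+00 -1.000e-03  1.316e+00 -1.740e+00] [ 0.5038 -0.2067  0.2585] [-0.0012  0.1789  0.9839 -0.    ] [ 0.39 -0.61 -1.74] [ 0.056 -0.016 -0.068]
```

View pics/wrist5.png

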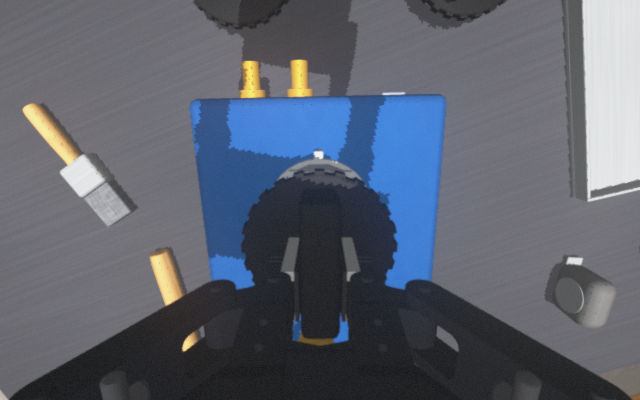

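The cap hangs free at about its own weight (1.7 N). The neck lug at (319,154) still points to tank -x. Lifting and carrying it to the tray.

Emit:
{"method": "arm_command", "body": {
  "steps": [
    {"tx": 0, "ty": 0, "tz": 0.01, "rx": 0, "ry": 0, "rz": 0, "gripper": 255},
    {"tx": 0, "ty": 0, "tz": 0.02, "rx": 0, "ry": 0, "rz": 0, "gripper": 255},
    {"tx": 0, "ty": 0, "tz": 0.02, "rx": 0, "ry": 0, "rz": 0, "gripper": 255},
    {"tx": 0, "ty": 0, "tz": 0.02, "rx": 0, "ry": 0, "rz": 0, "gripper": 255},
    {"tx": 0.001, "ty": 0.01, "tz": 0.01, "rx": 0, "ry": 0, "rz": 0, "gripper": 255},
    {"tx": 0.002, "ty": 0.02, "tz": 0, "rx": 0, "ry": 0, "rz": 0, "gripper": 255},
    {"tx": 0.003, "ty": 0.03, "tz": 0, "rx": 0, "ry": 0, "rz": 0, "gripper": 255},
    {"tx": 0.003, "ty": 0.03, "tz": 0, "rx": 0, "ry": 0, "rz": 0, "gripper": 255},
    {"tx": 0.003, "ty": 0.03, "tz": 0, "rx": 0, "ry": 0, "rz": 0, "gripper": 255},
    {"tx": 0.003, "ty": 0.03, "tz": 0, "rx": 0, "ry": 0, "rz": 0, "gripper": 255},
    {"tx": 0.003, "ty": 0.03, "tz": 0, "rx": 0, "ry": 0, "rz": 0, "gripper": 255},
    {"tx": 0.003, "ty": 0.03, "tz": 0, "rx": 0, "ry": 0, "rz": 0, "gripper": 255},
    {"tx": 0.003, "ty": 0.03, "tz": 0, "rx": 0, "ry": 0, "rz": 0, "gripper": 255},
    {"tx": 0.003, "ty": 0.03, "tz": 0, "rx": 0, "ry": 0, "rz": 0, "gripper": 255},
    {"tx": 0.003, "ty": 0.03, "tz": 0, "rx": 0, "ry": 0, "rz": 0, "gripper": 255},
    {"tx": 0.002, "ty": 0.03, "tz": 0, "rx": 0, "ry": 0, "rz": 0, "gripper": 255},
    {"tx": 0.002, "ty": 0.02, "tz": 0, "rx": 0, "ry": 0, "rz": 0, "gripper": 255},
    {"tx": 0.001, "ty": 0.01, "tz": 0, "rx": 0, "ry": 0, "rz": 0, "gripper": 255},
    {"tx": 0, "ty": 0.005, "tz": 0, "rx": 0, "ry": 0, "rz": 0, "gripper": 255},
    {"tx": 0, "ty": 0, "tz": 0, "rx": 0, "ry": 0, "rz": 0, "gripper": 255}
  ]
}}

```text
time: 15.5
tool_pos: [0.5394, 0.1585, 0.3388]
tool_rot: [-0.0, 0.179, 0.984, -0.0]
contact_force: [-0.2, 0.8, -1.0]
finger_gap: 0.0168
```

```bash
python3 s.py; python3 look.py wrist 6; python3 look.py top 6;python3 look.py scene 6
```

```text
15.5 bar 159.41 [0.5394 0.1585 0.3388] F [-0.15  0.78 -1.03] M [-0.043  0.039  0.001] 0.0168 tau6 0.104 [ 0.15   0.363  1.251 -0.     1.528 -1.062]
15.5 [ 0.15   0.363  1.251 -0.     1.528 -1.062] [0.5394 0.1585 0.3388] [-2.000e-04  1.787e-01  9.839e-01 -2.000e-04] [-0.15  0.78 -1.03] [-0.043  0.039  0.001]
15.55 [ 0.149  0.363  1.251 -0.     1.528 -1.062] [0.5394 0.158  0.3389] [-1.000e-04  1.790e-01  9.838e-01 -2.000e-04] [ 0.06 -0.46 -2.31] [0.012 0.009 0.039]
15.6 [ 0.148  0.363  1.251 -0.     1.528 -1.062] [0.5395 0.1576 0.3389] [-0.000e+00  1.793e-01  9.838e-01 -2.000e-04] [-0.19 -0.03 -1.37] [-0.059  0.026  0.02 ]
```

View pics/wrist6.png

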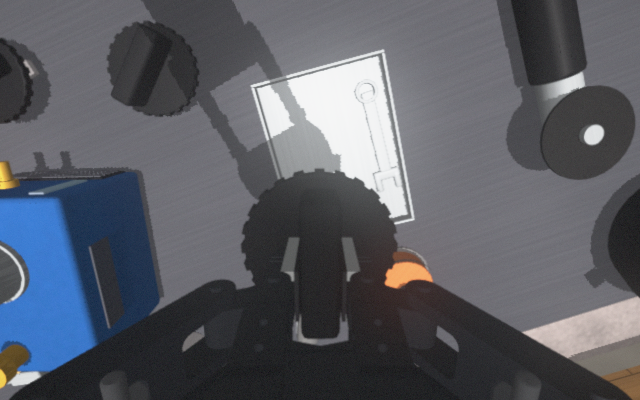

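View pics/scene6.png

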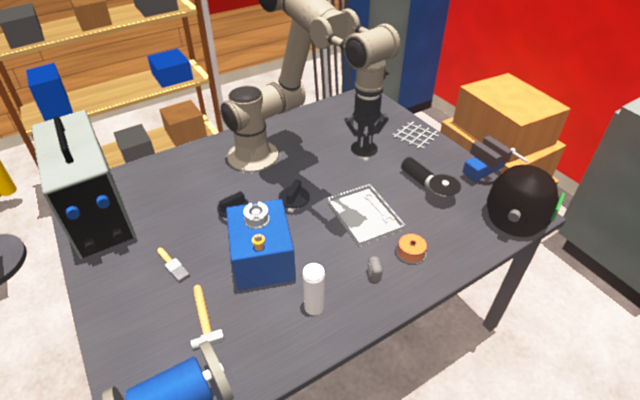

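The cap is in hand above the tray, the neck is open, and the spanner is on the far side from the target. Checking the tray corners from the wrist view.

```bash
python3 - <<'E'
from h import *
import pickle
P,im,d=pickle.load(open('wrist6.pkl','rb'))
w=at_z(P,[(252,87),(384,51),(413,219)],.025)[:,:2]; print(w.round(4))
a,b,c=w; print(np.linalg.norm(a-b),np.linalg.norm(b-c),'centre',(a+c)/2)
ex=(c-b)/np.linalg.norm(c-b); ey=(b-a)/np.linalg.norm(b-a); ctr=(a+c)/2
print(ex,ey)
for q in [(.539,.159),(.54,.1535)]:
    v=np.array(q)-ctr; print(v@ex,v@ey)
s=at_z(P,[(364,92),(388,182),(372,182),(400,185)],.008)[:,:2]-ctr; print(s@ex,s@ey)
E
```

```text
[[0.4155 0.1079]
 [0.435  0.2846]
 [0.6683 0.2563]]
0.17772557691827476 0.2350337955432498 centre [0.5419044  0.18214407]
[ 0.99274791 -0.12021474] [0.10933022 0.99400548]
-0.00010107474861440463 -0.023322875248488913
0.001552854247364428 -0.028680575192036213
[-0.07580674  0.05712731  0.05151736  0.0658597 ] [0.05706483 0.06498701 0.04190336 0.08148877]
```

Emit:
{"method": "arm_command", "body": {
  "steps": [
    {"tx": 0, "ty": 0, "tz": -0.015, "rx": 0, "ry": 0, "rz": 0, "gripper": 255},
    {"tx": 0, "ty": 0, "tz": -0.025, "rx": 0, "ry": 0, "rz": 0, "gripper": 255},
    {"tx": 0, "ty": 0, "tz": -0.025, "rx": 0, "ry": 0, "rz": 0, "gripper": 255},
    {"tx": 0, "ty": 0, "tz": -0.025, "rx": 0, "ry": 0, "rz": 0, "gripper": 255},
    {"tx": 0, "ty": 0, "tz": -0.025, "rx": 0, "ry": 0, "rz": 0, "gripper": 255},
    {"tx": 0, "ty": 0, "tz": -0.025, "rx": 0, "ry": 0, "rz": 0, "gripper": 255},
    {"tx": 0, "ty": 0, "tz": -0.025, "rx": 0, "ry": 0, "rz": 0, "gripper": 255},
    {"tx": 0, "ty": 0, "tz": -0.025, "rx": 0, "ry": 0, "rz": 0, "gripper": 255},
    {"tx": 0, "ty": 0, "tz": -0.025, "rx": 0, "ry": 0, "rz": 0, "gripper": 255},
    {"tx": 0, "ty": 0, "tz": -0.025, "rx": 0, "ry": 0, "rz": 0, "gripper": 255},
    {"tx": 0, "ty": 0, "tz": -0.015, "rx": 0, "ry": 0, "rz": 0, "gripper": 255},
    {"tx": 0, "ty": 0, "tz": -0.008, "rx": 0, "ry": 0, "rz": 0, "gripper": 255},
    {"tx": 0, "ty": 0, "tz": -0.005, "rx": 0, "ry": 0, "rz": 0, "gripper": 255},
    {"tx": 0, "ty": 0, "tz": 0, "rx": 0, "ry": 0, "rz": 0, "gripper": 255}
  ]
}}

```text
time: 17.05
tool_pos: [0.5398, 0.1581, 0.0709]
tool_rot: [0.0, 0.179, 0.984, 0.0]
contact_force: [0.5, -0.0, -1.8]
finger_gap: 0.017
```

```bash
python3 s.py
```

```text
17.05 bar 159.36 [0.5398 0.1581 0.0709] F [ 0.53 -0.03 -1.78] M [ 0.067  0.018 -0.007] 0.017 tau6 -0.001 [ 0.149  0.608  1.635  0.     0.898 -1.062]
```

Emit:
{"method": "arm_command", "body": {
  "steps": [
    {"tx": 0, "ty": 0, "tz": -0.003, "rx": 0, "ry": 0, "rz": 0, "gripper": 255},
    {"tx": 0, "ty": 0, "tz": -0.003, "rx": 0, "ry": 0, "rz": 0, "gripper": 255},
    {"tx": 0, "ty": 0, "tz": -0.002, "rx": 0, "ry": 0, "rz": 0, "gripper": 255},
    {"tx": 0, "ty": 0, "tz": -0.001, "rx": 0, "ry": 0, "rz": 0, "gripper": 255},
    {"tx": 0, "ty": 0, "tz": 0, "rx": 0, "ry": 0, "rz": 0, "gripper": 255}
  ]
}}

```text
time: 17.55
tool_pos: [0.5395, 0.1585, 0.0619]
tool_rot: [-0.0, 0.179, 0.984, 0.0]
contact_force: [-0.3, -1.0, -2.7]
finger_gap: 0.0169
```

```bash
python3 s.py
```

```text
17.55 bar 159.39 [0.5395 0.1585 0.0619] F [-0.26 -0.99 -2.68] M [ 0.005 -0.003  0.009] 0.0169 tau6 -0.0 [ 0.149  0.621  1.642  0.     0.878 -1.062]
```

Emit:
{"method": "arm_command", "body": {
  "steps": [
    {"tx": 0, "ty": 0, "tz": -0.001, "rx": 0, "ry": 0, "rz": 0, "gripper": 255},
    {"tx": 0, "ty": 0, "tz": -0.0005, "rx": 0, "ry": 0, "rz": 0, "gripper": 255},
    {"tx": 0, "ty": 0, "tz": 0, "rx": 0, "ry": 0, "rz": 0, "gripper": 255}
  ]
}}

```text
time: 17.85
tool_pos: [0.5398, 0.1584, 0.0611]
tool_rot: [0.0, 0.179, 0.984, 0.0]
contact_force: [-1.9, -1.0, 3.7]
finger_gap: 0.0168
```

```bash
python3 s.py
```

```text
17.85 bar 159.39 [0.5398 0.1584 0.0611] F [-1.94 -1.03  3.69] M [-0.084  0.3    0.03 ] 0.0168 tau6 0.015 [ 0.149  0.622  1.643  0.     0.876 -1.062]
```

The cap is on the tray floor (Fz changed from -1.8 to +3.7 N). Opening.

Emit:
{"method": "arm_command", "body": {
  "newtons": 20,
  "steps": [
    {"tx": 0, "ty": 0, "tz": 0, "rx": 0, "ry": 0, "rz": 0, "gripper": 255},
    {"tx": 0, "ty": 0, "tz": 0, "rx": 0, "ry": 0, "rz": 0, "gripper": 190},
    {"tx": 0, "ty": 0, "tz": 0, "rx": 0, "ry": 0, "rz": 0, "gripper": 150},
    {"tx": 0, "ty": 0, "tz": 0, "rx": 0, "ry": 0, "rz": 0, "gripper": 100},
    {"tx": 0, "ty": 0, "tz": 0, "rx": 0, "ry": 0, "rz": 0, "gripper": 50},
    {"tx": 0, "ty": 0, "tz": 0, "rx": 0, "ry": 0, "rz": 0, "gripper": 50},
    {"tx": 0, "ty": 0, "tz": 0, "rx": 0, "ry": 0, "rz": 0, "gripper": 50}
  ]
}}

```text
time: 18.55
tool_pos: [0.5396, 0.1584, 0.0604]
tool_rot: [-0.0, 0.179, 0.984, 0.0]
contact_force: [-0.4, 0.3, -0.1]
finger_gap: 0.0682
```

```bash
python3 s.py
```

```text
18.55 bar 159.39 [0.5396 0.1584 0.0604] F [-0.43  0.28 -0.14] M [-0.022 -0.008 -0.034] 0.0682 tau6 0.0 [ 0.149  0.624  1.643  0.     0.875 -1.062]
```

Emit:
{"method": "arm_command", "body": {
  "steps": [
    {"tx": 0, "ty": 0, "tz": 0.01, "rx": 0, "ry": 0, "rz": 0, "gripper": 50},
    {"tx": 0, "ty": 0, "tz": 0.02, "rx": 0, "ry": 0, "rz": 0, "gripper": 50},
    {"tx": 0, "ty": 0, "tz": 0.03, "rx": 0, "ry": 0, "rz": 0, "gripper": 50},
    {"tx": 0, "ty": 0, "tz": 0.03, "rx": 0, "ry": 0, "rz": 0, "gripper": 50},
    {"tx": 0, "ty": 0, "tz": 0.03, "rx": 0, "ry": 0, "rz": 0, "gripper": 50},
    {"tx": 0, "ty": 0, "tz": 0.03, "rx": 0, "ry": 0, "rz": 0, "gripper": 50},
    {"tx": 0, "ty": 0, "tz": 0.03, "rx": 0, "ry": 0, "rz": 0, "gripper": 50},
    {"tx": 0, "ty": 0, "tz": 0.02, "rx": 0, "ry": 0, "rz": 0, "gripper": 50},
    {"tx": 0, "ty": 0, "tz": 0, "rx": 0, "ry": 0, "rz": 0, "gripper": 50},
    {"tx": 0, "ty": 0, "tz": 0, "rx": 0, "ry": 0, "rz": 0, "gripper": 50}
  ]
}}

```text
time: 19.55
tool_pos: [0.5394, 0.1584, 0.2606]
tool_rot: [0.0, 0.179, 0.984, 0.0]
contact_force: [0.2, -0.5, 0.3]
finger_gap: 0.069
```

```bash
python3 look.py wrist 7; python3 look.py top 7; python3 look.py scene 7; python3 - <<'E'
import cv2
im=cv2.imread('pics/scene7.png')[170:290,210:430]; cv2.imwrite('pics/s7z.png',cv2.resize(im,None,fx=3,fy=3,interpolation=2))
a=cv2.imread('pics/top0.png')[130:290,200:460];b=cv2.imread('pics/top7.png')[130:290,200:460]
cv2.imwrite('pics/t7z.png',cv2.resize(cv2.hconcat([a,b]),(780,240),interpolation=2))
E
```

```text
19.55 [ 0.149  0.403  1.403  0.     1.336 -1.062] [0.5394 0.1584 0.2606] [3.000e-04 1.789e-01 9.839e-01 1.000e-04] [ 0.2  -0.46  0.27] [-0.028 -0.064  0.018]
19.6 [ 0.149  0.404  1.404  0.     1.335 -1.062] [0.539  0.1583 0.2597] [-6.000e-04  1.789e-01  9.839e-01 -2.000e-04] [-0.14 -0.3  -0.48] [-0.009 -0.02  -0.047]
19.65 [ 0.149  0.404  1.404  0.     1.336 -1.062] [0.5389 0.1583 0.2593] [-1.100e-03  1.789e-01  9.839e-01 -3.000e-04] [ 0.06 -0.66 -0.41] [ 0.05  -0.025 -0.046]
```

View pics/wrist7.png

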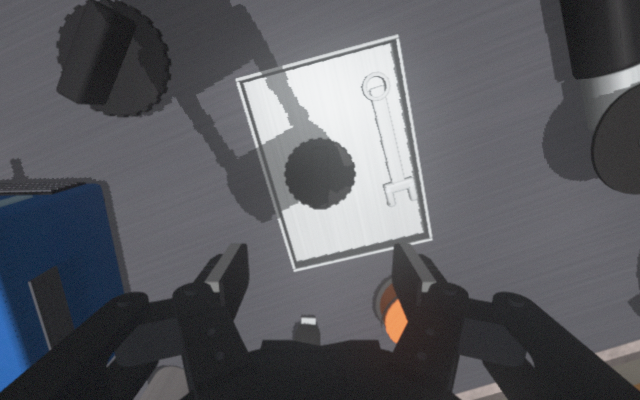

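View pics/s7z.png

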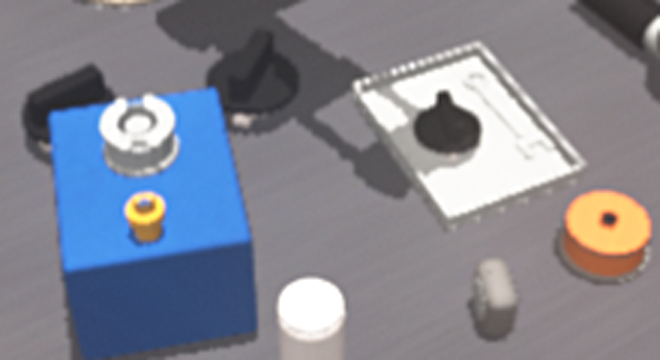

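View pics/t7z.png

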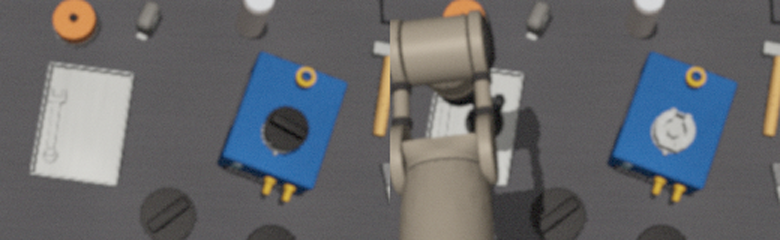

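The cap stands upright in the tray with its bar up, at (320,173) in the wrist view and clear of the spanner. The neck is open and its lug is still on the -x side. The coupling, spool, tape and spray are where they were. Handing in.

```bash
python3 -c "
from bench import close_job; print(close_job())"
```

```text
the job is handed in; nothing more can be done
None
```

The pressure cap is off the torch cooler and standing upright in the tray, clear of the spanner. I handed the job in at about 19.7 s.

- **First stop:** I turned the cap anticlockwise and felt the stop at about 42–43°. The torque there was about 0.5 N m, well below the neck's 1.2 N m.
- **Press and turn:** I pressed it down 8.5 mm, at about 10–11 N, and kept it down for about 55° more. At the end stop the torque rose to about 0.3 N m.
- **Lift and place:** Let up, it rose on its spring and lifted straight off. I set it down on the tray floor with light contact, about 4 N, then opened the gripper and moved clear.

**Last checks:**
- **Neck:** its lug still points to the tank's -x side. I judged this by eye and did not measure the twist.
- **Other things:** in the last pictures the spanner, coupling, spool, tape measure and spray can look unmoved. I did not check the grinder, hammer and brush closely afterwards, but the arm went nowhere near them.
- **Side force:** the cap pushed sideways on the gripper with up to about 6 N as it turned. I eased this with small shifts of under 1 mm each.

No check failed.

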